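# Fit the splined drive bush into the valve gearbox

### The arm

A 7-joint arm with a two-finger parallel gripper is mounted at the origin on the work surface. World frame = base frame: x ahead of the robot, y to its left, z up, the work surface at z = 0. Lengths are in m, angles in rad, forces in N, time in s.
With the tool pointing down it reaches from about 0.425 to 0.8 m from the base axis. Payload 8.3 kg.
Tool frame: the origin (TCP) lies on the mounting face of the last link; the fingertips stand 173 mm ahead of it and the grasp point (between the pads) lies 155 mm ahead of it (r.grip_point_offset is the distance from the TCP to the grasp point, in m); z points along the fingers, y is the line along which they close (so a half turn about z gives the same grasp; the last joint's range is limited). The gripper opens to 85 mm and grips with 20 to 120 N. Pads are 22 mm wide; open, the fingers measure 114 mm over their backs; the gripper's body (76 mm by 85 mm) begins 54 mm behind the grasp point. The pads swing forward as they close: fully open they stand 13 mm farther back than shut.
Start: joints at [-1.307, 0.383, 0.016, 1.37, -0.006, 1.388, -0.046], TCP at [0.201, 0.592, 0.405] pointing down, gripper open.
Joint ranges: [-2.95, 2.95], [-0.25, 2.06], [-1.52, 1.56], [0.18, 2.33], [-1.44, 4.58], [0.02, 2.06], [-3.01, 3.01]. Speed limits (rad/s): [2.39, 2.39, 3.01, 3.01, 3.14, 3.14, 3.14].

### API

Orientations are given as a unit quaternion [x, y, z, w].
In Python, from workcell import r, eyes, spotter gives the robot as it stands.
- The arm moves only by the tool move_arm, never from a script. Its argument "steps" is text: rows parted by semicolons, each of 5 numbers parted by spaces: the shift along the tool's x, y, z in mm, then the turn about the tool's z in degrees, then the opening, from 0 (shut) to 1 (fully open). A call has 1 to 12 rows; each row is the pose to reach, as a shift and turn from the pose commanded when the call began, along the tool's axes at that moment; what a row does not reach only later rows make up. A row lasts 1/8 s, in which the tool goes at most 62.5 mm and 10.7 degrees, less where a joint would pass 70% of its speed; a pose out of reach is approached as far as the arm can. A call with a gripper value outside its range is refused whole. The fingers move at their own pace and stop on an object; "force" is the grip in N (left out, the last holds). Time passes only in rows, so rows that repeat a pose let the fingers close. It gives the time, the measured TCP pose, the force, the opening and the grip force at its end, in the units of the state.
- r.state(): the state, without advancing time (a new reading comes with each control period).
- eyes.get_image(name): name is "scene" or "top" or "wrist"; returns the picture (400x640x3 uint8, red, green, blue); there is no depth.
- eyes.calibration(name): a dict with "fx", "fy", "cx", "cy" (pixels), "D" ([k1, k2, p1, p2, k3] as OpenCV has them; the pictures are not rectified), "position" and "attitude" of the camera in the world; the wrist camera has in their place "hand_eye" (4x4, takes a point from camera to tool coordinates, whose origin is the TCP and whose axes are the flange's). Camera axes: x right, y up, looking along -z (the intrinsics and any distortion apply to the point x, -y, -z); pixel columns grow to the right and rows downward; lengths in m; the calibration is good to about 2 mm. A picture is of the moment at which its call begins: read the wrist's pose just before it. calibration takes no time and is no camera call.
- r.close_job(): hands the job in; it is judged then, once.
Trained networks look in the newest picture that a camera, given by its name, has taken for a name from the list of things; names that differ only in an ending like _2 or _b are one class to them, and where a whole thing is asked for, a point or a joint stands for the part that bears it (a point fixed in the world has none). Each returns a list of dicts, best first, with "confidence" (0 to 1); they miss things now and then, are a little off and sometimes report something else, mostly with a low value. They report only what shows in the picture. A call takes as long as a camera call. They do not tell look-alikes from the thing itself.
- spotter.outline_of(query, camera): "region" (400x640 bool, what is visible of it) and "box" ([centre column, centre row, width, height] in pixels, round what is visible of it).
- spotter.tip_of(query, camera): "pixel" ([column, row] in pixels: a listed point, or the origin of a listed thing).
The state is a dict: "clock": time; "q": joint angles; "joint_velocities": joint speeds; "joint_efforts": joint torques, N m; "eef_pos": TCP position; "ee_rot": TCP orientation; "wrist_force": force on the tool from outside, world axes, zero at the start; "moment": the same for the moment, N m; "opening": finger opening in m; "finger_force": force on a finger pad.
Only numpy, scipy, OpenCV 4.12 (cv2) and the standard library are available. Lean on these libraries where they do the work, as an engineer would, in place of code of your own. Each camera call takes 0.05 s, during which the arm holds its last target. There are 200 camera calls.

### The job

Take the toothed drive bush out of the blue tray and fit it into the splined bore of the gearbox. The wheel inside has been left at an unknown angle, so rest the bush lightly on it, turn it by feel until all its teeth pick up their slots, and let it down fully home, square and with its teeth flush with the wheel's face. Do not force or drop it, and leave the other parts and tools where they lie.

Things in the scene. Friction and masses are not known exactly. Their poses are not given: they have to be found in the camera images.
- bush: Steel drive bush, about 0.5 kg, 76 mm tall, standing upright in the tray. Origin: centre of its underside; z up its axis. Bottom to top: plain round pilot, 44 mm in diameter, 8 mm tall, its foot chamfered 3 mm; toothed length (8 to 36 mm); hexagon nose (36 to 76 mm).
- bush_teeth (a point): On the bush's axis at the lower ends of its teeth, 8 mm above its underside; axes of the bush. 8 straight teeth on the 44 mm round body, 28 mm tall, 62 mm over the tips, each 9 mm wide, blunt ends chamfered 1.6 mm, one along +x and the rest every 45 degrees. They bruise if pressed or twisted on the gearbox with over 80 N in all, shocks included (touch at 20 mm/s or less); 5 to 15 N is plenty.
- bush_nose (a point): Where to grip the bush: on its axis, 62 mm above its underside, in the hexagon nose, 36 mm across flats, 41.6 mm over corners; flats face the bush's x axis and every 60 degrees from it. A 23 mm bore opens in its top. Gripped here, the fingertips stay clear of the flange when the bush is home.
- gearbox: Worm gearbox, too heavy to move, lying with its square valve flange up (150 x 150 mm, 18 mm thick, top 92 mm above the bench). Origin: under the flange's centre at bench height. Worm housing along y at its +x side, out to x = 100 mm; input shaft stub out to y = +120 mm. In the flange, flush with it, is the bronze worm wheel's face, 76 mm across, with a splined bore.
- bore_mouth (a point): Centre of the splined bore in the wheel's face; axes of the gearbox, NOT of the wheel. 8 slots 11 mm wide every 45 degrees, 64 mm over their ends; round opening between the keys 48 mm. Where the slots point differs each time and is not in any pose: see it or feel it; at most 22.5 degrees of turning either way is needed. The self-locked wheel does not turn with the bush.
- bore_floor (a point): Centre of the bore's flat floor, 36 mm below the wheel's face. Home, the bush stands on it, its origin here and its teeth's upper ends flush with the face. With the teeth still resting on the keys its origin is 28 mm above this point.
- tray: Blue plastic parts tray, 180 (x) x 260 (y) x 30 mm, walls and floor 4 mm, fixed to the bench. Origin: centre of its underside.
- plain_bush: Plain round steel bush without teeth, 44 mm in diameter, 38 mm tall, standing in the tray; to be left there. Origin: centre of its underside.
- mallet: Copper-faced mallet lying on the bench beyond the work, handle 240 mm long along its x axis, head 85 mm wide and 43 mm high at its +x end; leave it. Origin: mid-handle at bench height.
- spanner: Steel spanner, 200 x 38 x 8 mm along its x axis, lying flat on the bench between tray and gearbox; leave it. Origin: its middle, underside.
- grease: White grease jar, 70 mm in diameter and 70 mm tall, standing beyond the work; leave it. Origin: centre of its underside.
Not all that is in view belongs to the job. What is shaped like the bush but red or turquoise is not meant.

How it is judged:
On the way:
1. the bush stands in the mouth of the bore: pilot in, teeth at the keys (z of bush in the frame of bore_mouth below -0.004 m and horizontal distance between bush and bore_mouth below 0.006 m), for 0.1 s.
At the end, for the whole second after the job is handed in: The bush stands in the splined bore with all its teeth in their slots: its underside at least 33.5 mm below the wheel's face (36 mm is home), within 4 mm of the bore's centre, within 0.06 rad of upright, released and at rest (z of bush in the frame of bore_mouth below -0.0335 m and horizontal distance between bush and bore_mouth below 0.004 m and angle between bush's own z axis and vertical below 0.06 rad and linear speed of bush below 0.01 m/s and angular speed of bush below 0.1 rad/s); the robot touches nothing.
It fails at once if the bush is forced: pressed or twisted against the gearbox or its wheel with more than 80 N (contact force between bush and gearbox above 80 N).
It fails at once if the plain bush is moved by more than 30 mm (distance of plain_bush from where it was at the start of the episode above 0.03 m).
It fails at once if the mallet is moved by more than 30 mm (distance of mallet from where it was at the start of the episode above 0.03 m).
It fails at once if the spanner is moved by more than 30 mm (distance of spanner from where it was at the start of the episode above 0.03 m).
It fails at once if the grease jar is moved by more than 30 mm (distance of grease from where it was at the start of the episode above 0.03 m).
It also fails if it takes over 64 s, if anything falls off the work surface, if the arm or the gripper's body presses on something with over 40 N, if the wrist force passes 120 N, or if a joint passes its speed limit or range.

## Working session

There is one attempt and no reset: what is moved stays moved. The work goes in short steps, Python scripts to look and compute and a tool call to move; the robot and the scene stay as the last step left them, time stands still between calls to the robot, and variables do not carry over. Pictures are saved under pics/ and viewed, at most 10 in all, crops included, and the job is handed in when it is done.

Besides the shell and the picture viewer there is one more tool, called after "Call:" as name(argument=value, ...) on one line, values as JSON. move_arm: Moves the arm, as the interface text tells. Its arguments: {"type":"object","properties":{"steps":{"type":"string"},"force":{"type":"number"}},"required":["steps"]}

```bash
mkdir -p pics; cat > h.py <<'E'
from workcell import r, eyes, spotter
import numpy as np, cv2
from scipy.spatial.transform import Rotation as R
def cam(name):
    c=eyes.calibration(name)
    K=np.array([[c['fx'],0,c['cx']],[0,c['fy'],c['cy']],[0,0,1.]]);D=np.array(c['D'],float)
    if 'hand_eye' in c:
        s=r.state();T=np.eye(4);T[:3,:3]=R.from_quat(s['ee_rot']).as_matrix();T[:3,3]=s['eef_pos']
        M=T@np.array(c['hand_eye'])
        return K,D,M[:3,3],M[:3,:3]
    a=np.array(c['attitude'],float)
    A=a if a.shape==(3,3) else R.from_quat(a).as_matrix()
    return K,D,np.array(c['position'],float),A
def ray(cm,px):
    K,D,p,A=cm
    u=cv2.undistortPoints(np.array(px,float).reshape(-1,1,2),K,D).reshape(-1,2)
    return p,(A@np.c_[u[:,0],-u[:,1],-np.ones(len(u))].T).T
def atz(cm,px,z):
    p,d=ray(cm,px); return p+d*((z-p[2])/d[:,2])[:,None]
def proj(cm,P):
    K,D,p,A=cm
    q=(np.atleast_2d(P)-p)@A; q=q*[1,-1,-1]
    return cv2.projectPoints(q,np.zeros(3),np.zeros(3),K,D)[0].reshape(-1,2)
def save(n,im): cv2.imwrite('pics/'+n,im[:,:,::-1])
E
python3 - <<'E'
from h import *
a=eyes.get_image('scene');b=eyes.get_image('top')
s=r.state();print(s)
print(eyes.calibration('top'));print(eyes.calibration('wrist'))
save('s.png',np.asarray(a));save('t.png',np.asarray(b))
ct=cam('top')
for q,z in [('bush',0.004),('bush_nose',.066),('bore_mouth',.092),('gearbox',0),('plain_bush',.004),('tray',0),('spanner',0),('mallet',0),('grease',0)]:
    for o in spotter.tip_of(q,'top')[:3]: print(q,o['pixel'],round(o['confidence'],2),atz(ct,o['pixel'],z).round(4))
E
```

```text
{'clock': 0.1, 'q': array([-1.30688171,  0.3841932 ,  0.01634966,  1.37104126, -0.00628175,
        1.38822958, -0.0465169 ]), 'joint_velocities': array([-0.00098352, -0.00236627,  0.00017575, -0.00051848,  0.00034703,
        0.00079748,  0.00081898]), 'joint_efforts': array([ 3.88590925e-03, -6.29134870e+01,  8.47874936e-01, -3.72759175e+01,
        1.68311881e-02,  1.04034820e-02,  1.05505731e-05]), 'eef_pos': array([0.20054584, 0.59179669, 0.40375755]), 'ee_rot': array([ 1.62644769e-01,  9.86684270e-01, -9.01741250e-04, -1.29749830e-04]), 'wrist_force': array([-0.85858929,  0.11434101, -0.70863321]), 'moment': array([-0.00427326, -0.02155101, -0.01945139]), 'finger_force': 0.0, 'opening': 0.08565437625462935}
{'fx': 458.5692159717886, 'fy': 458.5692159717886, 'cx': 326.30477729154114, 'cy': 197.53300328995132, 'D': array([-0.06049616,  0.        ,  0.        ,  0.        ,  0.        ]), 'position': array([0.40912742, 0.07100956, 1.19810524]), 'attitude': array([-0.0450353 ,  0.04637553,  0.70776059, -0.70348851])}
{'fx': 285.3936804219112, 'fy': 285.3936804219112, 'cx': 316.8159
[... 518 characters left out ...]
]]
bush [201.8, 287.9] 0.96 [[0.3316 0.3905 0.004 ]]
bush [224.3, 227.3] 0.9 [[0.4877 0.3351 0.004 ]]
bush_nose [217.6, 227.7] 0.96 [[0.4827 0.3381 0.066 ]]
bush_nose [163.8, 232.2] 0.96 [[0.472  0.4726 0.066 ]]
bush_nose [193.4, 287.5] 0.93 [[0.3366 0.3947 0.066 ]]
bore_mouth [449.5, 213.1] 0.96 [[ 0.513  -0.2311  0.092 ]]
gearbox [443.8, 216.5] 0.76 [[ 0.5128 -0.2407  0.    ]]
gearbox [266.9, 206.1] 0.49 [[0.5432 0.2247 0.    ]]
plain_bush [266.0, 205.2] 0.69 [[0.5451 0.2265 0.004 ]]
tray [255.2, 218.1] 0.69 [[0.5117 0.2551 0.    ]]
spanner [350.0, 195.1] 0.62 [[0.5711 0.0057 0.    ]]
mallet [339.8, 126.8] 0.89 [[0.7568 0.0307 0.    ]]
grease [451.3, 134.4] 0.72 [[ 0.7348 -0.2702  0.    ]]
```

View pics/t.png

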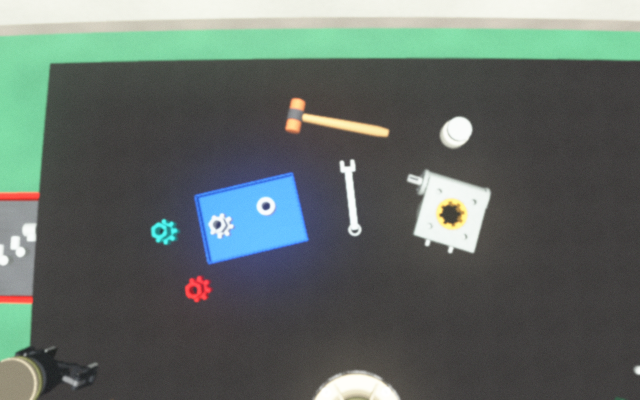

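View pics/s.png

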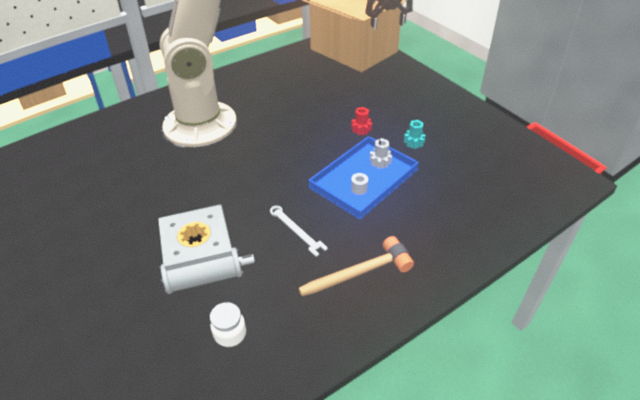

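The steel bush sits in the tray at top pixel (220,226), the plain bush is at (266,206), and the bore is at (451,213). The red and turquoise decoys are outside the tray. I'll move above the bush to look with the wrist camera.

Call:
move_arm(steps="-50 -21 6 0 1;-100 -43 12 0 1;-150 -64 18 0 1;-200 -85 25 0 1;-250 -107 31 0 1;-300 -128 37 0 1;-335 -143 42 0 1;-351 -150 44 0 1;-351 -150 44 0 1;-351 -150 44 0 1")

```text
clock: 1.8
eef_pos: [0.4835, 0.3392, 0.3608]
ee_rot: [0.161, 0.987, 0.0, -0.0]
wrist_force: [-0.5, -0.7, 0.7]
opening: 0.0861
finger_force: 0.0
```

```bash
cat > look.py <<'E'
from h import *
import sys
a=np.asarray(eyes.get_image('wrist'));s=r.state();cw=cam('wrist')
save(sys.argv[1],a);print(s['clock'],s['eef_pos'].round(4),R.from_quat(s['ee_rot']).as_matrix().round(4).tolist(),s['wrist_force'].round(2))
for q,z in [x.split('=') for x in sys.argv[2:]]:
    for o in spotter.tip_of(q,'wrist')[:3]: print(q,o['pixel'],round(o['confidence'],2),atz(cw,o['pixel'],float(z)).round(4))
E
python3 look.py w1.png bush=.004 bush_nose=.066 bush_teeth=.012
```

```text
1.85 [0.4834 0.3393 0.3609] [[-0.9482, 0.3177, -0.0006], [0.3177, 0.9482, 0.001], [0.0009, 0.0008, -1.0]] [ 0.15  0.62 -0.  ]
bush [320.8, 32.8] 0.77 [[0.3331 0.3927 0.004 ]]
bush [435.7, 137.6] 0.63 [[0.4723 0.4816 0.004 ]]
bush [318.3, 189.5] 0.6 [[0.487  0.3387 0.004 ]]
bush_nose [325.0, 10.8] 0.81 [[0.3349 0.3948 0.066 ]]
bush_nose [320.0, 208.9] 0.73 [[0.4923 0.3383 0.066 ]]
bush_nose [463.2, 142.9] 0.7 [[0.4742 0.4814 0.066 ]]
bush_teeth [437.8, 142.8] 0.96 [[0.4771 0.4796 0.012 ]]
bush_teeth [323.2, 32.4] 0.94 [[0.3355 0.3942 0.012 ]]
bush_teeth [321.5, 195.3] 0.84 [[0.4928 0.3406 0.012 ]]
```

View pics/w1.png

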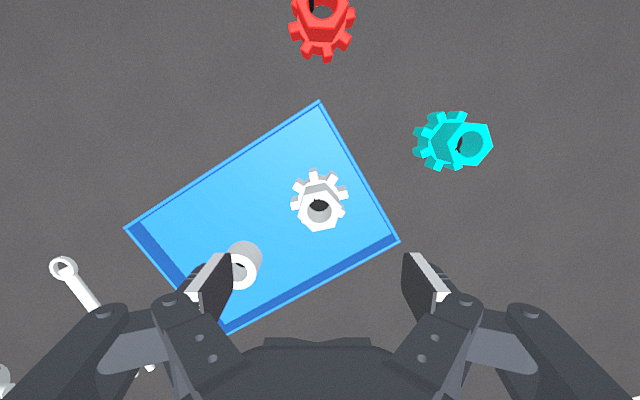

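```bash
cat > fit.py <<'E'
from h import *
from scipy.optimize import minimize
def gear(ro,ri,w,yaw,n=8):
    P=[]
    for k in range(n):
        a=k*np.pi/4; h=w/2
        th=np.arcsin(h/ri)
        P+= [ [ri*np.cos(a-th),ri*np.sin(a-th)] ]
        for s in (-h,h):
            x=np.sqrt(ro*ro-h*h);P.append([x*np.cos(a)-s*np.sin(a),x*np.sin(a)+s*np.cos(a)])
        P.append([ri*np.cos(a+th),ri*np.sin(a+th)])
    P=np.array(P);c,s=np.cos(yaw),np.sin(yaw);return P@np.array([[c,s],[-s,c]])
def hexa(yaw):
    a=yaw+np.pi/6+np.arange(6)*np.pi/3;return .0208*np.c_[np.cos(a),np.sin(a)]
def sil(cm,x,y,yaw,z0,S=4):
    m=np.zeros((400*S,640*S),np.uint8)
    def draw(P,za,zb):
        n=len(P)
        for z in np.linspace(za,zb,12):
            cv2.fillPoly(m,[np.round(proj(cm,np.c_[P+[x,y],np.full(n,z0+z)])*S).astype(int)],1)
    draw(gear(.031,.022,.009,yaw),.008,.036);draw(hexa(yaw),.036,.076)
    c=np.arange(40)*np.pi/20;draw(.022*np.c_[np.cos(c),np.sin(c)],0,.008)
    return cv2.resize(m.astype(np.float32),(640,400),interpolation=cv2.INTER_AREA)
E
cat > f1.py <<'E'
from fit import *
cw=cam('wrist');im=cv2.imread('pics/w1.png')[:,:,::-1]
o=[o for o in spotter.outline_of('bush','wrist')]
for k in o: print(k['box'],k['confidence'])
k=min(o,key=lambda k:abs(k['box'][0]-320)+abs(k['box'][1]-200))
reg=k['region'];
f=im.astype(float);sat=(f.max(2)-f.min(2))/f.max(2)
m=((sat<.25)).astype(np.float32); box=np.zeros_like(m);box[160:236,284:356]=1;m*=box
m=cv2.morphologyEx(m,cv2.MORPH_CLOSE,np.ones((3,3)))
print('net-vs-colour',reg.sum(),m.sum(),(reg&(m>0)).sum())
for nm,M in (('net',reg.astype(np.float32)),('col',m)):
    c=lambda p:-np.minimum(sil(cw,p[0]/1e3,p[1]/1e3,p[2]/50,.004)*box,M).sum()/np.maximum(sil(cw,p[0]/1e3,p[1]/1e3,p[2]/50,.004)*box,M).sum()
    rs=[]
    for y0 in np.deg2rad(np.arange(0,180,15)):
        q=minimize(c,[490,339,y0*50],method='Nelder-Mead',options=dict(initial_simplex=[[490,339,y0*50],[493,339,y0*50],[490,342,y0*50],[490,339,y0*50+5]],maxiter=60));rs.append((q.fun,q.x[0],q.x[1],np.rad2deg(q.x[2]/50)))
    rs.sort();print(nm,np.round(rs[:5],3).tolist())
for z in (.042,): 
    for o in spotter.tip_of('plain_bush','wrist')[:2]: print(o['pixel'],o['confidence'],atz(cw,o['pixel'],.004))
b=rs[0];S=sil(cw,b[1]/1e3,b[2]/1e3,np.deg2rad(b[3]),.004)
v=im.copy();e=cv2.Canny((S*255).astype(np.uint8),100,200);v[e>0]=[255,0,0]
save('f1.png',cv2.resize(np.hstack([im[140:300,220:380],v[140:300,220:380]]),None,fx=2.5,fy=2.5,interpolation=cv2.INTER_NEAREST))
E
python3 f1.py
```

```text
[320.6, 31.6, 68.5, 63.1] 0.95
[452.5, 138.8, 79.4, 62.1] 0.86
[319.8, 199.4, 61.0, 61.0] 0.81
net-vs-colour 2551 2456.0 2402
net [[-0.951, 490.596, 336.976, 174.252], [-0.951, 490.546, 337.014, 174.271], [-0.951, 490.584, 336.998, -5.739], [-0.941, 490.723, 337.137, 39.534], [-0.941, 490.67, 337.16, 39.598]]
col [[-0.957, 491.64, 336.909, 173.991], [-0.957, 491.641, 336.908, -6.017], [-0.957, 491.727, 336.873, 174.353], [-0.956, 491.661, 337.024, -6.272], [-0.944, 491.993, 336.84, 39.365]]
[245.3, 255.1] 0.9 [[0.53826208 0.22444763 0.004     ]]
[265.1, 229.1] 0.33 [[0.51382861 0.26069603 0.004     ]]
```

View pics/f1.png

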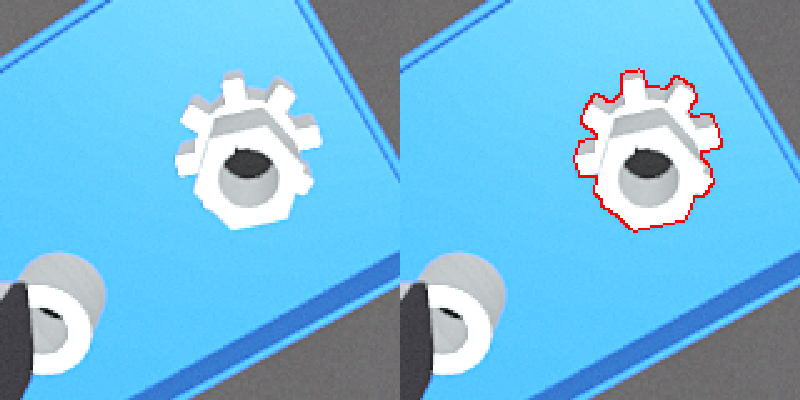

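The fitted outline lies exactly on the steel bush: it stands at (0.491, 0.337) with yaw -6°. I'll align with its flats and go down.

Call:
move_arm(steps="-8 0.5 30 6 1;-8 0.5 60 12 1;-8 0.5 90 17.5 1;-8 0.5 105 17.5 1;-8 0.5 115 17.5 1;-8 0.5 115 17.5 1")

```text
clock: 2.85
eef_pos: [0.4926, 0.3352, 0.2457]
ee_rot: [0.31, 0.951, -0.0, -0.0]
wrist_force: [0.2, -0.7, 0.4]
opening: 0.0852
finger_force: 0.0
```

```bash
python3 look.py w2.png bush_nose=.066
```

```text
2.9 [0.4929 0.3353 0.2463] [[-0.8073, 0.5902, 0.0006], [0.5902, 0.8073, 0.0005], [-0.0002, 0.0008, -1.0]] [-0.62 -0.1   0.32]
bush_nose [320.7, 248.3] 0.8 [[0.4924 0.3372 0.066 ]]
bush_nose [538.8, 54.5] 0.77 [[0.4726 0.4801 0.066 ]]
```

View pics/w2.png

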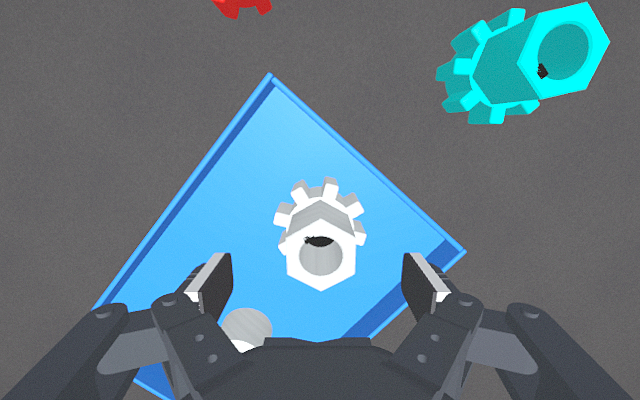

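The bush (about pixel (320,240)) is centred between the pads with its flats square to them. Going down to grip.

Call:
move_arm(steps="2 0.4 12 0 1;2 0.4 24 0 1;2 0.4 25 0 1;2 0.4 25 0 0.3;2 0.4 25 0 0.3;2 0.4 25 0 0.3;2 0.4 25 0 0.3;2 0.4 25 0 0.3;2 0.4 25 0 0.3;2 0.4 25 0 0.3", force=60)

```text
clock: 4.2
eef_pos: [0.4915, 0.3367, 0.2212]
ee_rot: [0.311, 0.95, 0.0, 0.0]
wrist_force: [0.4, 0.0, 5.5]
opening: 0.0354
finger_force: 60.5
```

Call:
move_arm(steps="0 0 -20 0 0.2;0 0 -60 0 0.2;0 0 -110 0 0.2;-10 -10 -125 0 0.2;-40 -41 -125 0 0.2;-80 -82 -125 0 0.2;-120 -123 -125 0 0.2;-160 -165 -125 0 0.2;-200 -206 -125 0 0.2;-240 -247 -125 0 0.2;-280 -288 -125 0 0.2;-320 -329 -125 0 0.2")

```text
clock: 5.7
eef_pos: [0.5538, -0.1203, 0.3434]
ee_rot: [0.311, 0.95, -0.001, -0.002]
wrist_force: [1.9, 0.1, -5.3]
opening: 0.035
finger_force: 61.6
```

Call:
move_arm(steps="-35 -37 0 0 0.2;-70 -72 0 0 0.2;-95 -100 0 0 0.2;-108 -112 0 0 0.2;-112 -116 0 0 0.2;-112 -116 0 0 0.2;-112 -116 0 0 0.2")

```text
clock: 6.58
eef_pos: [0.5772, -0.2759, 0.3455]
ee_rot: [0.31, 0.951, 0.001, -0.0]
wrist_force: [0.2, -0.0, -5.0]
opening: 0.0351
finger_force: 61.6
```

```bash
python3 look.py w3.png bore_mouth=.092 bush_nose=.19
```

```text
6.625 [ 0.5772 -0.276   0.3457] [[-0.8081, 0.5891, 0.0001], [0.5891, 0.8081, 0.0009], [0.0004, 0.0008, -1.0]] [ 0.3   0.33 -5.14]
bore_mouth [310.7, 112.8] 0.76 [[ 0.5113 -0.2348  0.092 ]]
bore_mouth [321.8, 229.1] 0.47 [[ 0.5908 -0.282   0.092 ]]
bush_nose [318.1, 271.7] 0.71 [[ 0.5767 -0.276   0.19  ]]
```

View pics/w3.png

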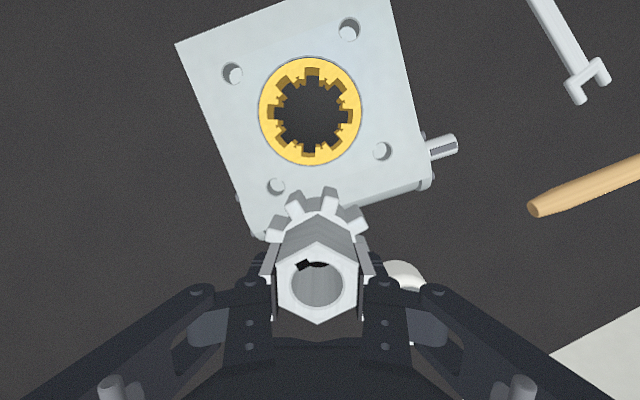

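The bore lies fully in view at about (311,111) with its slots visible, and the bush is held upright at (318,280). I'll fit the bore's centre and slot angle, and the bush's pose in the hand.

```bash
cat > f2.py <<'E'
from fit import *
cw=cam('wrist');im=cv2.imread('pics/w3.png')[:,:,::-1].astype(np.uint8)
hsv=cv2.cvtColor(im,cv2.COLOR_RGB2HSV)
g=((hsv[...,0]>15)&(hsv[...,0]<35)&(hsv[...,1]>90)&(hsv[...,2]>190)).astype(np.float32)
g[:40]=0;g[180:]=0;g[:,:240]=0;g[:,380:]=0
print(g.sum())
def ring(p,S=4):
    x,y,a,z=p[0]/1e3,p[1]/1e3,p[2]/50,.092
    m=np.zeros((400*S,640*S),np.uint8);c=np.arange(80)*np.pi/40
    for P,v in ((.038*np.c_[np.cos(c),np.sin(c)],1),(gear(.032,.024,.011,a),0)):
        cv2.fillPoly(m,[np.round(proj(cw,np.c_[P+[x,y],np.full(len(P),z)])*S).astype(int)],v)
    return cv2.resize(m.astype(np.float32),(640,400),interpolation=cv2.INTER_AREA)
c=lambda p:(lambda s:-np.minimum(s,g).sum()/np.maximum(s,g).sum())(ring(p))
rs=[]
for a in np.deg2rad(np.arange(0,45,7.5)):
    p0=np.array([511,-234,a*50.]);q=minimize(c,p0,method='Nelder-Mead',options=dict(initial_simplex=[p0,p0+[4,0,0],p0+[0,4,0],p0+[0,0,5]],maxiter=80));rs.append([q.fun,*q.x[:2],np.rad2deg(q.x[2]/50)])
rs.sort();print(np.round(rs[:4],2).tolist());b=rs[0]
v=im.copy();e=cv2.Canny((ring([b[1],b[2],np.deg2rad(b[3])*50])*255).astype(np.uint8),100,200);v[e>0]=[255,0,0]
# tooth tips of held bush: overlay predicted bush pose
s=r.state();z0=s['eef_pos'][2]-.2172
# bush fit in hand, upper part only (rows<262: teeth + hex rear)
sat=im.astype(float);br=sat.mean(2)
o=spotter.outline_of('bush','wrist')
for k in o: print(k['box'],k['confidence'])
M=o[0]['region'].astype(np.float32);w=np.zeros_like(M);w[170:330,255:375]=1;w[250:,:278]=0;w[250:,358:]=0
w[225:,:272]=0
c2=lambda p:(lambda s:-np.minimum(s,M*w).sum()/np.maximum(s,M*w).sum())(sil(cw,p[0]/1e3,p[1]/1e3,p[2]/50,z0)*w)
ps=[]
for yw in (-10,-6,-2):
    p0=np.array([577,-276,np.deg2rad(yw)*50]);q=minimize(c2,p0,method='Nelder-Mead',options=dict(initial_simplex=[p0,p0+[3,0,0],p0+[0,3,0],p0+[0,0,3]],maxiter=80));ps.append([q.fun,*q.x[:2],np.rad2deg(q.x[2]/50)])
ps.sort();print(np.round(ps,2).tolist(),'tcp',s['eef_pos'].round(4));t=ps[0]
e=cv2.Canny((sil(cw,t[1]/1e3,t[2]/1e3,np.deg2rad(t[3]),z0)*255).astype(np.uint8),100,200);v[e>0]=[255,0,0]
save('f2.png',cv2.resize(v[30:340,200:430],None,fx=1.9,fy=1.9,interpolation=cv2.INTER_NEAREST))
E
python3 f2.py
```

```text
3778.0
[[-0.91, 511.54, -236.3, 5.77], [-0.91, 511.5, -236.36, 5.78], [-0.91, 511.52, -236.33, 50.86], [-0.91, 511.53, -236.33, 5.86]]
[317.4, 253.7, 103.3, 136.0] 0.89
[[-0.95, 575.17, -275.76, -6.29], [-0.95, 575.06, -275.67, -6.3], [-0.95, 575.26, -275.79, -6.73]] tcp [ 0.5771 -0.2765  0.3458]
```

View pics/f2.png

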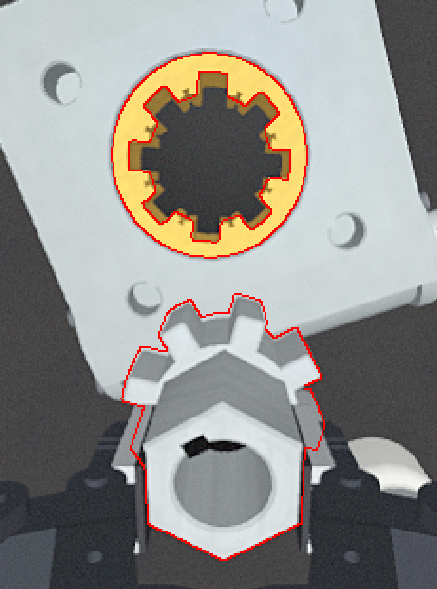

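Call:
move_arm(steps="25 -2 0 -6 0.2;55 -4 0 -12 0.2;71 -5 0 -12 0.2;75 -5 0 -12 0.2;75 -5 10 -12 0.2;75 -5 20 -12 0.2;75 -5 27 -12 0.2;75 -5 27 -12 0.2;75 -5 27 -12 0.2;75 -5 27 -12 0.2")

```text
clock: 8.02
eef_pos: [0.5135, -0.2375, 0.319]
ee_rot: [0.21, 0.978, -0.0, 0.0]
wrist_force: [-0.3, 0.4, -5.8]
opening: 0.0355
finger_force: 61.5
```

```bash
python3 look.py w4.png; python3 - <<'E'
from h import *
s=r.state();M=R.from_quat(s['ee_rot']).as_matrix();p=s['eef_pos']
d=np.array([.5135,-.2366,0])-p;d[2]=0;print((M.T@d*1e3).round(2),'bush z',p[2]-.2172,'yaw tool y',np.rad2deg(np.arctan2(M[1,1],M[0,1])))
eyes.get_image('top');ct=cam('top')
E
```

```text
8.075 [ 0.5135 -0.2375  0.319 ] [[-0.912, 0.4103, 0.0006], [0.4103, 0.912, -0.0002], [-0.0006, 0.0, -1.0]] [ 0.71 -0.61 -6.3 ]
[ 0.32  0.8  -0.  ] bush z 0.10184457933831531 yaw tool y 65.77739693720872
```

View pics/w4.png

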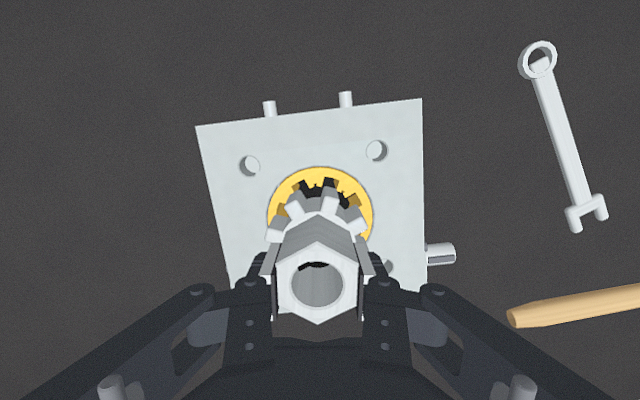

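The bush is over the bore with its teeth pointing at the slots. Lowering gently.

Call:
move_arm(steps="0.3 0.8 3 0 0.2;0.3 0.8 6 0 0.2;0.3 0.8 8 0 0.2;0.3 0.8 10 0 0.2;0.3 0.8 12 0 0.2;0.3 0.8 14 0 0.2;0.3 0.8 15 0 0.2;0.3 0.8 16 0 0.2;0.3 0.8 16 0 0.2")

```text
clock: 9.25
eef_pos: [0.5134, -0.2365, 0.3026]
ee_rot: [0.21, 0.978, -0.0, -0.0]
wrist_force: [0.1, 0.6, -6.0]
opening: 0.0354
finger_force: 61.5
```

Call:
move_arm(steps="0 0 1 0 0.2;0 0 2 0 0.2;0 0 2.5 0 0.2;0 0 3 0 0.2;0 0 3 0 0.2")

```text
clock: 9.88
eef_pos: [0.5133, -0.2365, 0.2996]
ee_rot: [0.21, 0.978, -0.0, -0.0]
wrist_force: [-0.6, -0.3, -6.2]
opening: 0.0354
finger_force: 61.5
```

Call:
move_arm(steps="0 0 1 0 0.2;0 0 2 0 0.2;0 0 3 0 0.2;0 0 3.5 0 0.2;0 0 3.5 0 0.2")

```text
clock: 10.5
eef_pos: [0.5134, -0.2365, 0.2961]
ee_rot: [0.21, 0.978, -0.0, -0.0]
wrist_force: [-0.4, 0.6, -6.5]
opening: 0.0354
finger_force: 61.5
```

The teeth are in their slots with no contact force. I'll keep letting it down.

Call:
move_arm(steps="0 0 1.5 0 0.2;0 0 3 0 0.2;0 0 5 0 0.2;0 0 7 0 0.2;0 0 9 0 0.2;0 0 11 0 0.2;0 0 13 0 0.2;0 0 15 0 0.2;0 0 17 0 0.2;0 0 18.5 0 0.2;0 0 19.5 0 0.2;0 0 19.5 0 0.2")

```text
clock: 12.0
eef_pos: [0.5134, -0.2364, 0.2766]
ee_rot: [0.21, 0.978, -0.0, -0.0]
wrist_force: [0.0, 0.9, -5.5]
opening: 0.0353
finger_force: 61.4
```

Call:
move_arm(steps="0 0 0.7 0 0.2;0 0 1.4 0 0.2;0 0 2.1 0 0.2;0 0 2.8 0 0.2;0 0 3.3 0 0.2;0 0 3.3 0 0.2")

```text
clock: 12.75
eef_pos: [0.5134, -0.2365, 0.2734]
ee_rot: [0.21, 0.978, 0.0, -0.0]
wrist_force: [-0.1, 1.8, -4.5]
opening: 0.035
finger_force: 61.7
```

Call:
move_arm(steps="0 0 0.3 0 0.2;0 0 0.6 0 0.2;0 0 0.9 0 0.2;0 0 0.9 0 0.2")

```text
clock: 13.25
eef_pos: [0.5134, -0.2365, 0.2733]
ee_rot: [0.21, 0.978, 0.0, 0.0]
wrist_force: [-4.6, 3.5, 4.9]
opening: 0.0354
finger_force: 63.0
```

It has touched the floor at exactly the expected height, with about 10 N on it. Releasing and backing off.

Call:
move_arm(steps="0 0 0.5 0 0.5;0 0 0.5 0 0.7;0 0 0.5 0 0.8;0 0 0 0 0.8;0 0 0 0 0.8;0 0 -20 0 0.8;0 0 -50 0 0.8;0 0 -80 0 0.8;-20 0 -100 0 0.8;-30 0 -100 0 0.8;-30 0 -100 0 0.8")

```text
clock: 14.62
eef_pos: [0.5409, -0.2488, 0.371]
ee_rot: [0.21, 0.978, -0.0, -0.001]
wrist_force: [0.2, 0.7, -0.2]
opening: 0.0686
finger_force: 0.0
```

```bash
python3 look.py w5.png bush_nose=.118 bore_mouth=.092
```

```text
14.675 [ 0.5404 -0.2487  0.3708] [[-0.9119, 0.4105, -0.0027], [0.4105, 0.9119, 0.0005], [0.0027, -0.0006, -1.0]] [-0.03  1.27  0.1 ]
```

View pics/w5.png

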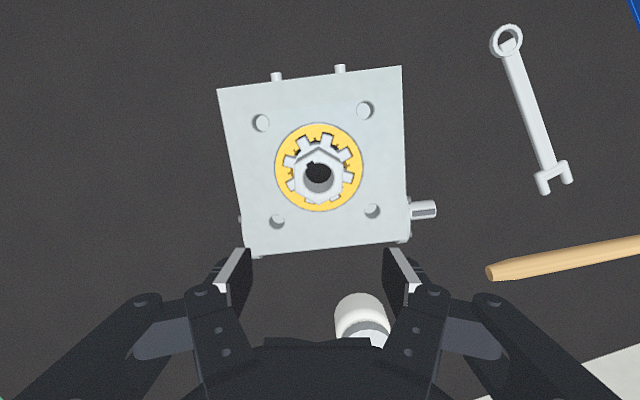

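The bush stands upright in the bore at (319,172), its teeth flush in the slots, and the gripper is clear.

```bash
python3 -c "
from workcell import r
print(r.close_job())"
```

```text
the job is handed in; nothing more can be done
None
```

The job is handed in: the bush is home in the splined bore, upright with its teeth flush, released with about 10 N on the floor at touchdown, and I moved none of the other parts or tools.

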